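Set the stirrer to speed five and start it

ROBOT

A 6-joint arm with a two-finger parallel gripper is mounted at the origin on the work surface. World frame = base frame: x ahead of the robot, y to its left, z up, the work surface at z = 0. Lengths are in mm, angles in rad, forces in N, time in s.
With the tool pointing down it reaches from about 350 to 775 mm from the base axis. Payload 7.3 kg.
Tool frame: the origin (TCP) lies on the mounting face of the last link; the fingertips stand 178 mm ahead of it and the grasp point (between the pads) lies 159 mm ahead of it (bot.grip_point_offset is the distance from the TCP to the grasp point, in mm); x points along the fingers, y is the direction in which the jaws open and shut, and the axes are right-handed (so a half turn about x gives the same grasp; the last joint's range is limited). The gripper opens to 92 mm and grips with 3 to 60 N. Pads are 19 mm wide; open, the fingers measure 130 mm over their backs; the gripper's body (75 mm by 190 mm) begins 47 mm behind the grasp point.
Start: joints at [-1.315, 0.342, 1.524, -0, 1.275, -0.146], TCP at [205.334, -483.183, 404.741] pointing down, gripper open.
Joint ranges: [-2.53, 2.53], [-0.77, 2.02], [0.04, 2.7], [-1, 4.14], [0.28, 2.66], [-3.11, 3.11]. Speed limits (rad/s): [2.57, 2.57, 3.14, 3.14, 3.14, 3.14].

INTERFACE

Orientations are given as [roll, pitch, yaw] about the fixed x, y, z axes, in that order (R = Rz(yaw) Ry(pitch) Rx(roll)).
In Python, from plant import bot gives the robot as it stands.
- The arm moves only by the tool arm_command, never from a script. Its argument "moves" is a list of rows, each a list of 5 numbers: the shift along the tool's x, y, z in cm, then the turn about the tool's x in degrees, then the opening, from 0 (shut) to 1 (fully open). A call has 1 to 10 rows; each row is the pose to reach, as a shift and turn from the pose measured when the call began, along the tool's axes at that moment; what a row does not reach only later rows make up. A row lasts 1/10 s, in which the tool goes at most 50 mm and 8.59 degrees, less where a joint would pass 70% of its speed; a pose out of reach is approached as far as the arm can. A call with a gripper value outside its range is refused whole. The fingers move at their own pace and stop on an object; the grip force is fixed at half the most. Time passes only in rows, so rows that repeat a pose let the fingers close. It gives the time, the measured TCP pose, the force and the opening at its end, in the units of the state.
- bot.get_obs(): the state, without advancing time (a new reading comes with each control period).
- bot.capture(name): name is "side" or "top"; returns a dict with "frame" (400x640x3 uint8, blue, green, red), "K" (3x3 intrinsics, pixels), "k1" (the pictures are not rectified: a ray, as slopes to the right and down, at radius r is drawn at 1 + k1 r^2 times it, then the intrinsics apply), "origin" and "orientation" of the camera in the world. Camera axes: x right, y down, z forward; pixel columns grow to the right and rows downward; lengths in mm; the calibration is good to about 2 mm. A picture is of the moment at which its call begins. There is no depth.
- bot.close_job(): hands the job in, once; it reports no verdict.
The state is a dict: "time": time; "joint_positions": joint angles; "dq": joint speeds; "tau": joint torques, N m; "tool_pos": TCP position; "tcp_rot": TCP orientation; "contact_force": force on the tool from outside, world axes, zero at the start; "moment": the same for the moment, N m; "grip_width": finger opening in mm.
Only numpy, scipy, OpenCV 4.12 (cv2) and the standard library are available. Lean on these libraries where they do the work, as an engineer would, in place of code of your own. Each camera call takes 0.05 s, during which the arm holds its last target.

TASK

With a fingertip, gently push the stirrer's lever selector round clockwise (seen from above), counting the clicks, until it rests in speed position five (the fifth dot past the off bar), never going beyond five, and let go of it. Then press the round start button on the same deck fully in and let it come back up. Do not shift or lift the beaker, tube rack, bottle or jar.

Things in the scene. Friction and masses are not known exactly. Their poses are not given: they have to be found in the camera images.
- stirrer: Cream plate stirrer, fixed on the black bench, 220 (x) x 360 (y) x 82 mm high. Origin on the bench straight below the selector's axis; z up, x away from the robot at yaw 0, y to its left. Right part (y -85 to 85, x -130 to 80 mm): flat dark grey control deck, top 70 mm above the bench. Left part: round white plate, 144 mm across, centre (-25, 182) mm, top 82 mm.
- selector_axis (a point): Point on the selector's vertical turning axis at deck height, 70 mm above the bench. White marks lie on the deck 69 mm from it, 30 degrees apart: a bar for off at 105 degrees anticlockwise from the stirrer's +x, then, clockwise, seven dots for speeds 1 to 7 (speed 5 at -45 degrees).
- lever_end (a point): Top of the black selector's outer end, 60 mm from the axis, 28 mm above the deck; moves with it. The selector is a hub 38 mm across with one straight arm 12 mm wide, upright flat sides, out to 60 mm from the axis, from 4 to 28 mm above the deck, a white line along its top; the arm points at the mark of its position.
- selector (a joint): Selector angle in rad: 0 at off, growing clockwise seen from above, 0.5236 (30 degrees) per click, speed 5 at 2.618, end stops just outside off and 7. Starts at off, 1 or 2. A spring detent holds each position: about 0.17 N m (4 N at 45 mm from the axis) pushes it out; past half way it snaps into the next one by itself and stays.
- start_top (a point): Centre of the start button's top face: grey round button 26 mm across in an aluminium collar 42 mm across and 12 mm high, at (-102, 0) mm in the stirrer's frame (on the robot's side of the selector), its top 22 mm above the deck when up; moves down with the button.
- start (a joint): Travel of the start button in m: 0 up, 0.006 fully down, needs 5 N, springs back.
- beaker: Glass beaker, 72 mm across, 60 mm high, standing upright on the white plate; origin at the centre of its underside.
- tube_rack: White rack 180 x 60 mm with three capped tubes standing up to 115 mm, on the bench to the right of the stirrer; origin at the centre of its underside, x along its length.
- bottle: Amber bottle with blue cap, 70 mm across, 140 mm high, on the bench to the left of the stirrer; origin at the centre of its underside.
- jar: Small glass jar, 48 mm across, 55 mm high, on the bench to the left of the stirrer; origin at the centre of its underside.

How it is judged (in metres and radians):
On the way, in this order (a step that is already met when the one before it is completed fails the run):
1. the selector rests in position five, let go of by the fingers (value of joint selector between 2.468 and 2.768 rad and contact force between each of the arm, the fingers and stirrer below 0.3 N), for 0.2 s.
2. the start button is pressed in (value of joint start above 0.0045 m), for 0.05 s.
At the end, for the whole second after the job is handed in: The selector rests in the detent of speed five (2.618 rad, within 0.15 rad), the start button has been pressed at least 4.5 mm after that and is up again (within 1.5 mm), and beaker, rack, bottle and jar are within 20 mm of where they stood (value of joint selector between 2.468 and 2.768 rad and value of joint start below 0.0015 m and distance of each of beaker, tube_rack, bottle, jar from where it was at the start of the episode below 0.02 m); the robot touches nothing.
It fails at once if the selector goes beyond five (more than half a click past it) (value of joint selector above 2.88 rad).
It fails at once if the start button is pressed (over 3 mm) while the selector is not at five (value of joint start above 0.003 m and (value of joint selector below 2.418 rad or value of joint selector above 2.818 rad)).
It fails at once if the fingers push or squeeze the stirrer or its controls with more than 40 N (contact force between the fingers and stirrer above 40 N).
It fails at once if a bystander is shifted or lifted by more than 20 mm (distance of any of beaker, tube_rack, bottle, jar from where it was at the start of the episode above 0.02 m).
It also fails if it takes over 51 s, if anything falls off the work surface, if the arm or the gripper's body presses on something with over 40 N, if the wrist force passes 120 N, or if a joint passes its speed limit or range.

## Working session

There is one attempt and no reset: what is moved stays moved. The work goes in short steps, Python scripts to look and compute and a tool call to move; the robot and the scene stay as the last step left them, time stands still between calls to the robot, and variables do not carry over. Pictures are saved under pics/ and viewed, and the job is handed in when it is done.

Besides the shell and the picture viewer there is one more tool, called after "Request:" by a JSON object that holds its "method" and its "body". arm_command: Moves the arm, as the interface text tells. Its arguments: {"type":"object","properties":{"moves":{"type":"array"}},"required":["moves"]}

```bash
mkdir -p pics; ls; python3 - <<'E'
from plant import bot
import cv2
o=bot.get_obs();print({k:o[k] for k in o})
for n in("side","top"):
    c=bot.capture(n);cv2.imwrite(f"pics/{n}0.png",c["frame"]);print(n,c["K"],c["k1"],c["origin"],c["orientation"])
E
```

```text
pics
{'time': 0.0, 'joint_positions': array([-1.31503455e+00,  3.42711020e-01,  1.52505574e+00,  8.01325260e-06,
        1.27543093e+00, -1.46010635e-01]), 'dq': array([ 0.00096849,  0.00068067, -0.00192781, -0.00133918, -0.00239727,
        0.00150846]), 'tau': array([-1.55068297e-03, -4.31246459e+01, -2.44213986e+01,  7.15618883e-02,
        5.60708146e-02, -1.35777091e-04]), 'tool_pos': array([ 205.27857251, -483.03725016,  404.03731596]), 'tcp_rot': array([-1.72158096,  1.56919127,  1.82178177]), 'contact_force': array([-0.28954243, -0.0264059 ,  0.38733962]), 'moment': array([-0.03035202,  0.02267316, -0.01283447]), 'grip_width': 91.58806118981512}
side [[464.80055877   0.         317.20386959]
 [  0.         464.80055877 192.2718324 ]
 [  0.           0.           1.        ]] 0.03825306104390876 [ 515.32207253 -752.88549313  799.11177898] [-2.26588622 -0.01556352 -0.05508523]
top [[415.8968327    0.         312.11639237]
 [  0.         415.8968327  194.46356507]
 [  0.           0.           1.        ]] -0.10093855254956946 [ 391.437011     81.79521389 1295.71283563] [-3.00713663  0.01278225 -1.57321312]
```

View pics/side0.png

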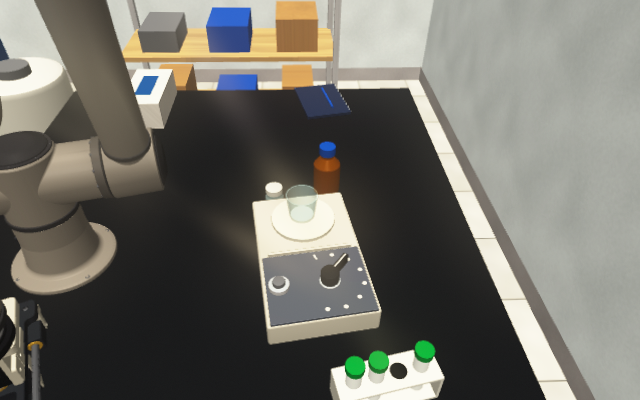

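View pics/top0.png

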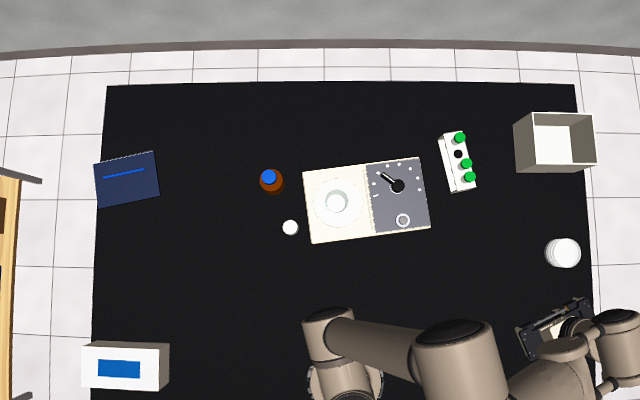

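The side view shows the deck around (320,285) with the lever pointing up-right, and the button at (279,284). In the top view the hub is near (398,186), the lever end near (383,174) and the button at (403,220). I'll zoom in next.

```bash
python3 - <<'E'
import cv2,numpy as np
a=cv2.imread("pics/top0.png")[145:255,290:440];b=cv2.imread("pics/side0.png")[180:350,240:400]
cv2.imwrite("pics/topz.png",cv2.resize(a,None,fx=5,fy=5,interpolation=cv2.INTER_CUBIC))
cv2.imwrite("pics/sidez.png",cv2.resize(b,None,fx=3.5,fy=3.5,interpolation=cv2.INTER_CUBIC))
E
```

```text
(no output)
```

View pics/topz.png

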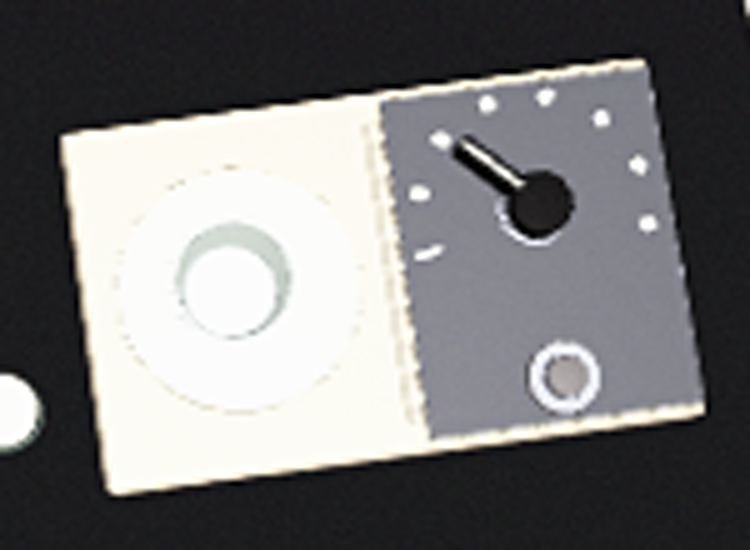

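View pics/sidez.png

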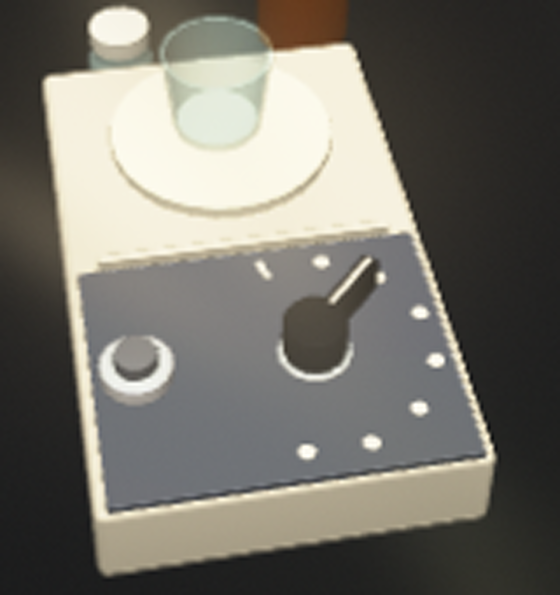

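```bash
cat > h.py <<'E'
import numpy as np,cv2
from scipy.spatial.transform import Rotation as R
from scipy.optimize import least_squares
def proj(c,P):
    Rm=R.from_euler('xyz',c["orientation"]).as_matrix()
    p=(np.atleast_2d(P)-np.array(c["origin"]))@Rm
    s=p[:,:2]/p[:,2:]; s=s*(1+c["k1"]*(s**2).sum(1,keepdims=True))
    K=np.array(c["K"]);return s*[K[0,0],K[1,1]]+[K[0,2],K[1,2]]
def st(q,P):
    P=np.atleast_2d(P);c,s=np.cos(q[2]),np.sin(q[2])
    return np.c_[q[0]+c*P[:,0]-s*P[:,1],q[1]+s*P[:,0]+c*P[:,1],P[:,2]]
def marks():
    a=np.radians(105-30*np.arange(8));return np.c_[69*np.cos(a),69*np.sin(a),0*a+70]
E
python3 - <<'E'
from h import *
from plant import bot
ct=bot.capture("top");cs=bot.capture("side")
zt=np.array([(428,252),(420,192),(441,139),(487,104),(546,97),(602,118),(639,163),(648,222),(570,377)])
ut=(zt+.5)/5-.5+[290,145]
zs=np.array([(263,269),(321,261),(380,278),(420,312),(436,360),(419,408),(372,442),(307,451),(136,354)])
us=(zs+.5)/3.5-.5+[240,180]
P=np.vstack([marks(),[-102,0,92]])
def f(q,w=3):
    r=[]
    if w&1:r.append((proj(ct,st(q,P))-ut).ravel())
    if w&2:r.append((proj(cs,st(q,P))-us)[[0,1,3,4,5,6,7,8]].ravel())
    return np.concatenate(r)
for w in(1,2,3):
    s=least_squares(f,[600,0,0.1],args=(w,));print(w,s.x,np.sqrt((s.fun**2).mean()),abs(s.fun).max())
q=s.x;np.save("q.npy",q)
print(s.fun.reshape(-1,2).round(1).tolist())
print("axis",q,"btn",st(q,[-102,0,92]))
for k in range(8):
    a=np.radians(105-30*k);print(k,proj(ct,st(q,[60*np.cos(a),60*np.sin(a),98])).round(1),st(q,[60*np.cos(a),60*np.sin(a),98]).round(0))
o=bot.get_obs();print(R.from_euler('xyz',o["tcp_rot"]).as_matrix().round(3),o["time"])
E
```

```text
1 [ 5.81060801e+02 -1.55024584e+02  1.30001113e-01] 0.19725130098032448 0.5279899837187259
2 [ 5.84339320e+02 -1.54498920e+02  1.34498452e-01] 0.2620495255151478 0.7841658348478404
3 [ 5.83259659e+02 -1.54828349e+02  1.34020673e-01] 0.518412011546095 1.302567686825455
[[0.2, -0.6], [-0.1, -0.3], [-0.0, -0.6], [-0.1, -0.8], [-0.2, -1.0], [-0.4, -0.8], [-0.2, -0.5], [0.0, -0.7], [-0.1, -1.3], [-0.7, 0.3], [-0.6, 0.3], [-0.6, 0.2], [-0.5, 0.1], [-0.4, 0.1], [-0.4, 0.3], [-0.3, 0.5], [-0.8, -0.7]]
axis [ 5.83259659e+02 -1.54828349e+02  1.34020673e-01] btn [[ 482.17432738 -168.45757146   92.        ]]
0 [[379.5 191.9]] [[560. -99.  98.]]
1 [[377.8 181.5]] [[591. -95.  98.]]
2 [[381.6 171.8]] [[ 620. -107.   98.]]
3 [[389.8 165.4]] [[ 639. -132.   98.]]
4 [[400.1 164. ]] [[ 643. -162.   98.]]
5 [[410. 168.]] [[ 631. -191.   98.]]
6 [[416.7 176.2]] [[ 606. -210.   98.]]
7 [[418.5 186.5]] [[ 576. -214.   98.]]
[[-0.     0.391 -0.92 ]
 [ 0.001 -0.92  -0.391]
 [-1.    -0.001 -0.   ]] 0.2
```

The lever points at dot 2, so it needs three clicks. I'll push with the shut fingers at a fixed orientation, and a helper will work out the shifts.

```bash
cat >> h.py <<'E'
q=np.load("q.npy") if __import__("os").path.exists("q.npy") else None
MID=q[2] if q is not None else 0   # lever mid direction (pos 3.5)=stirrer +x
YA=MID-np.pi/2                   # tool y = clockwise tangential at mid
def center(pos,r=45,gap=0,ha=9.5,ht=19):
    """tool centre (world xy) touching the lever's anticlockwise side when lever at position pos"""
    th=np.radians(105-30*pos)      # stirrer angle
    n=np.array([np.sin(th),-np.cos(th)]) # clockwise normal
    u=np.array([np.cos(th),np.sin(th)])
    # stirrer frame: tool y=-y_st ; corner
    k=np.tanh(th*6)                # blends corner smoothly near flush
    cor=np.array([ha*k,-ht])
    # keep contact radius r along lever, plus lever half width 6 and gap
    c=r*u-(6+gap)*n-cor
    # exact: shift along n so that max corner support touches
    sup=max(np.dot(n,[sx*ha,-ht]) for sx in(-1,1))
    c+=n*((-(6+gap)-sup)-np.dot(c,n))
    return st(q,[c[0],c[1],0])[0,:2]
def row(o,xy,z,ya=YA):
    """shift in cm and turn in deg to TCP xy,z, tool y at angle ya"""
    M=R.from_euler('xyz',o["tcp_rot"]).as_matrix()
    d=np.array([xy[0],xy[1],z])-o["tool_pos"]
    T=np.array([[0,0,-1],[np.cos(ya),np.sin(ya),0],np.cross([0,0,-1],[np.cos(ya),np.sin(ya),0])]).T
    rv=R.from_matrix(M.T@T).as_rotvec()
    return (M.T@d/10).round(2),np.degrees(rv).round(1)
E
python3 - <<'E'
from h import *
from plant import bot
o=bot.get_obs()
for p in(2,3,4,5):print(p,center(p))
c=center(2,gap=10);print(c,st([0,0,0],[0,0,0]))
print(row(o,c,404))
E
```

```text
2 [593.81794216 -97.84333659]
3 [ 611.21476695 -114.08848878]
4 [ 634.77937665 -134.41578539]
5 [ 629.5587483  -157.23989535]
[585.86544811 -91.7805123 ] [[0. 0. 0.]]
(array([  0.06, -21.14, -50.33]), array([15.3, -0. ,  0.1]))
```

Request:
{"method": "arm_command", "body": {"moves": [[0, -2, -5, 2, 0], [0, -4, -10, 4, 0], [0, -6, -15, 6, 0], [0, -8.5, -20, 8, 0], [0, -10.5, -25, 10, 0], [0, -12.5, -30, 12, 0], [0, -14.5, -35, 14, 0], [0, -17, -40, 15.3, 0], [0, -19, -45, 15.3, 0], [0, -21.1, -50, 15.3, 0]]}}

```text
time: 1.2
tool_pos: [554.3, -122.3, 404.5]
tcp_rot: [-1.227, 1.57, 2.05]
contact_force: [1.3, -0.6, 0.2]
grip_width: 16.1
```

```bash
python3 - <<'E'
from h import *
from plant import bot
o=bot.get_obs();print(o["time"],o["tool_pos"],o["grip_width"],o["contact_force"])
print(row(o,center(2,gap=10),404),row(o,center(2,gap=10),290))
E
```

```text
1.2 [ 554.25879172 -122.31022899  404.4511423 ] 16.11707762436318 [ 1.27581643 -0.58973173  0.19605746]
(array([ 0.05, -2.6 , -3.54]), array([0.1, 0. , 0. ])) (array([11.45, -2.59, -3.55]), array([0.1, 0. , 0. ]))
```

Next I'll go to the spot and descend to tips at about z 112, then look.

Request:
{"method": "arm_command", "body": {"moves": [[0, -1.3, -1.8, 0.1, 0], [0, -2.6, -3.6, 0.1, 0], [0, -2.6, -3.6, 0.1, 0], [4, -2.6, -3.6, 0.1, 0], [8, -2.6, -3.6, 0.1, 0], [11.4, -2.6, -3.6, 0.1, 0], [11.4, -2.6, -3.6, 0.1, 0], [11.4, -2.6, -3.6, 0.1, 0]]}}

```text
time: 2.0
tool_pos: [586.3, -92.3, 291.1]
tcp_rot: [-0.902, 1.57, 2.372]
contact_force: [0.4, -0.0, -0.0]
grip_width: 0.2
```

```bash
python3 - <<'E'
from h import *
from plant import bot
o=bot.get_obs();print(o["time"],o["tool_pos"],o["grip_width"],o["contact_force"])
print(row(o,center(2,gap=10),264))
c=bot.capture("side");b=c["frame"][150:350,220:420]
b=cv2.resize(b,None,fx=3,fy=3,interpolation=cv2.INTER_CUBIC)
p=proj(c,[[*o["tool_pos"][:2],o["tool_pos"][2]-178]])[0];p=((p-[220,150]+.5)*3).astype(int);cv2.circle(b,tuple(map(int,p)),3,(0,0,255),-1)
cv2.imwrite("pics/s1.png",b)
E
```

```text
2.0 [586.33477843 -92.28781205 291.07234992] 0.23203394530971946 [ 0.36269619 -0.04919746 -0.02236387]
(array([ 2.71, -0.05,  0.04]), array([-0.1,  0. ,  0. ]))
```

View pics/s1.png

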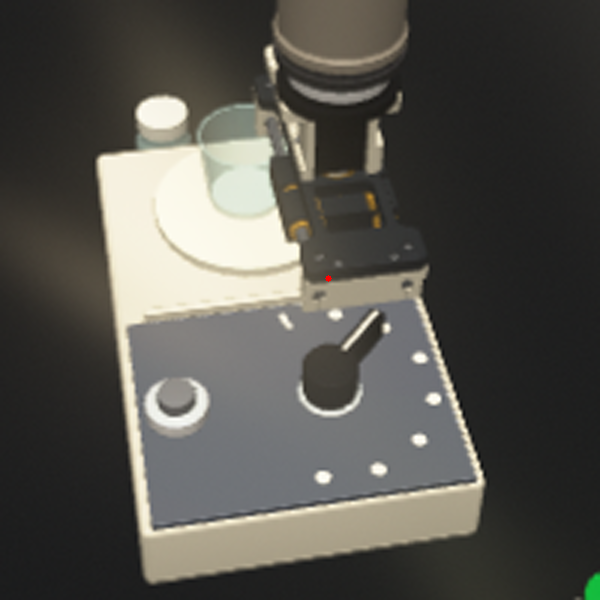

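```bash
python3 - <<'E'
from h import *
from plant import bot
o=bot.get_obs()
M=R.from_euler('xyz',o["tcp_rot"]).as_matrix()
for n,(x0,y0,w,h) in dict(side=(240,60,200,150),top=(290,100,200,150)).items():
    c=bot.capture(n);b=cv2.resize(c["frame"][y0:y0+h,x0:x0+w],None,fx=4,fy=4,interpolation=cv2.INTER_CUBIC)
    for d in(0,50,112,159,178):
        for yy,col in((0,(0,0,255)),(19,(0,255,0)),(-19,(255,0,0))):
          for zz in (-9.5,9.5):
            p=(proj(c,o["tool_pos"]+M@[d,yy,zz])[0]-[x0,y0]+.5)*4
            cv2.circle(b,tuple(map(int,p)),2,col,-1)
    cv2.imwrite(f"pics/{n}2.png",b)
E
```

```text
(no output)
```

View pics/side2.png

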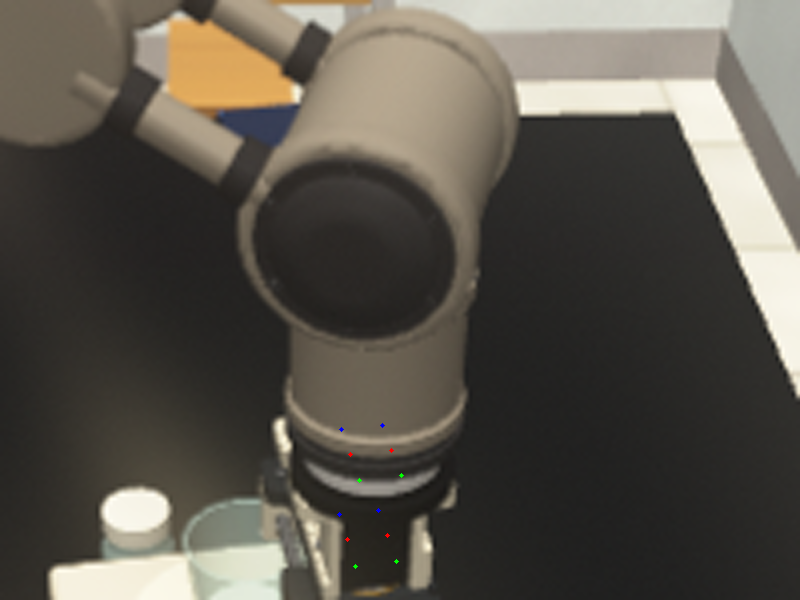

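View pics/top2.png

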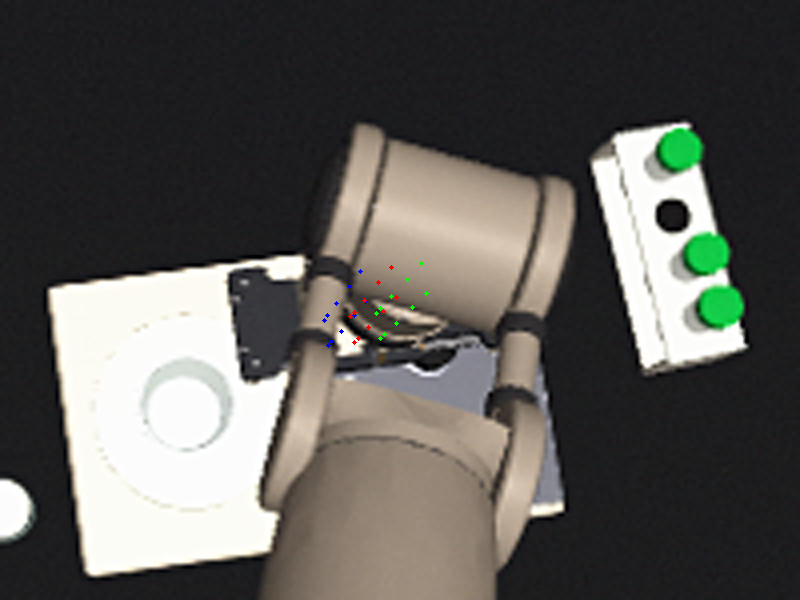

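The grey block in the side view at (365,290) is the end of the gripper's body, which hides the fingers. The tool axis overlay agrees with the arm, so I'll descend and approach the lever.

Request:
{"method": "arm_command", "body": {"moves": [[1, 0, 0, 0, 0], [2, 0, 0, 0, 0], [2.7, 0, 0, 0, 0], [2.7, 0, 0, 0, 0]]}}

```text
time: 2.55
tool_pos: [586.6, -91.9, 264.4]
tcp_rot: [-2.857, 1.57, 0.417]
contact_force: [0.2, -0.2, -0.8]
grip_width: 0.4
```

```bash
python3 - <<'E'
from h import *
from plant import bot
o=bot.get_obs();print(o["time"],o["tool_pos"],o["contact_force"])
for p in(2,2.2,2.4,2.55,2.65,2.75,3,3.2,3.4,3.55,3.65,3.75,4,4.2,4.4,4.55,4.65,4.75):print(p,row(o,center(p),264)[0])
E
```

```text
2.55 [586.55341476 -91.93073521 264.37065776] [ 0.1716342  -0.1978098  -0.80470166]
2 [ 0.04  0.68 -0.64]
2.2 [ 0.04  0.99 -1.  ]
2.4 [ 0.04  1.33 -1.33]
2.55 [ 0.04  1.61 -1.56]
2.65 [ 0.04  1.81 -1.7 ]
2.75 [ 0.04  2.   -1.83]
3 [ 0.04  2.52 -2.15]
3.2 [ 0.04  2.95 -2.48]
3.4 [ 0.04  3.42 -3.01]
3.55 [ 0.04  3.78 -3.5 ]
3.65 [ 0.04  4.   -3.79]
3.75 [ 0.04  4.23 -4.01]
4 [ 0.04  4.85 -4.22]
4.2 [ 0.04  5.33 -4.19]
4.4 [ 0.04  5.79 -4.07]
4.55 [ 0.04  6.12 -3.94]
4.65 [ 0.04  6.34 -3.84]
4.75 [ 0.04  6.55 -3.73]
```

Request:
{"method": "arm_command", "body": {"moves": [[0, 0.3, -0.3, 0, 0], [0, 0.7, -0.6, 0, 0], [0, 1.0, -1.0, 0, 0]]}}

```text
time: 2.85
tool_pos: [598.0, -100.8, 264.4]
tcp_rot: [-1.622, 1.57, 1.652]
contact_force: [-3.4, 1.9, 0.4]
grip_width: 0.6
```

Request:
{"method": "arm_command", "body": {"moves": [[0, 0.2, -0.2, 0, 0], [0, 0.4, -0.4, 0, 0]]}}

```text
time: 3.05
tool_pos: [602.6, -104.3, 264.4]
tcp_rot: [-1.197, 1.569, 2.078]
contact_force: [-1.8, 1.7, 0.8]
grip_width: 0.5
```

```bash
cat > look.py <<'E'
from h import *
import sys
from plant import bot
o=bot.get_obs();print(o["time"],o["tool_pos"],o["contact_force"])
for p in [float(a) for a in sys.argv[2:]]:print(p,row(o,center(p),264)[0])
f=[]
for n,(x0,y0,w,h) in dict(side=(250,235,150,105),top=(350,140,100,110)).items():
    f.append(cv2.resize(bot.capture(n)["frame"][y0:y0+h,x0:x0+w],(0,0),fx=440/h*.95,fy=440/h*.95,interpolation=cv2.INTER_CUBIC)[:415])
m=min(a.shape[0] for a in f);o=np.hstack([a[:m] for a in f]);s=min(1,800/o.shape[1])
cv2.imwrite(sys.argv[1],cv2.resize(o,None,fx=s,fy=s))
E
python3 look.py pics/l1.png 2.55 2.75 3
```

```text
3.05 [ 602.57183499 -104.26640118  264.43675086] [-1.76888357  1.65539497  0.83261555]
2.55 [ 0.04  0.18 -0.13]
2.75 [ 0.04  0.57 -0.4 ]
3.0 [ 0.04  1.09 -0.73]
```

View pics/l1.png

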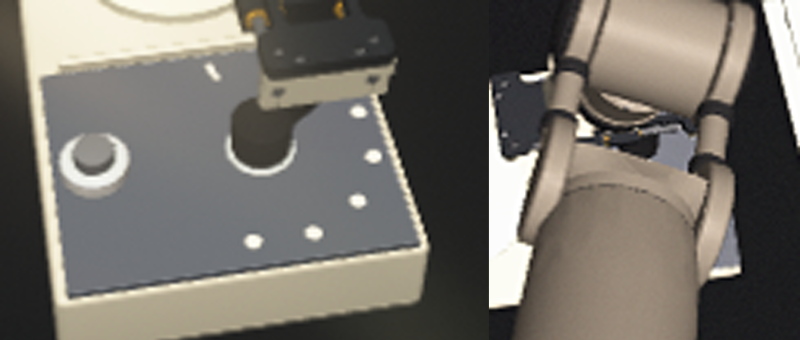

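The lever root is visible at (310,115) below the gripper body, and the contact force of about 4 N matches the predicted contact. I'll push on to 2.75.

Request:
{"method": "arm_command", "body": {"moves": [[0, 0.2, -0.15, 0, 0], [0, 0.4, -0.3, 0, 0], [0, 0.57, -0.4, 0, 0], [0, 0.57, -0.4, 0, 0]]}}

```text
time: 3.55
tool_pos: [607.8, -110.0, 264.7]
tcp_rot: [2.958, 1.569, -0.051]
contact_force: [1.1, 0.6, 0.8]
grip_width: 0.0
```

```bash
python3 look.py pics/l2.png 2.75 3 3.2 3.4 3.55 3.65
```

```text
3.55 [ 607.8407889  -110.04308322  264.66977185] [1.07965534 0.58205963 0.78621377]
2.75 [ 0.07 -0.07  0.04]
3.0 [ 0.07  0.45 -0.28]
3.2 [ 0.07  0.87 -0.61]
3.4 [ 0.07  1.34 -1.14]
3.55 [ 0.07  1.7  -1.63]
3.65 [ 0.07  1.92 -1.92]
```

View pics/l2.png

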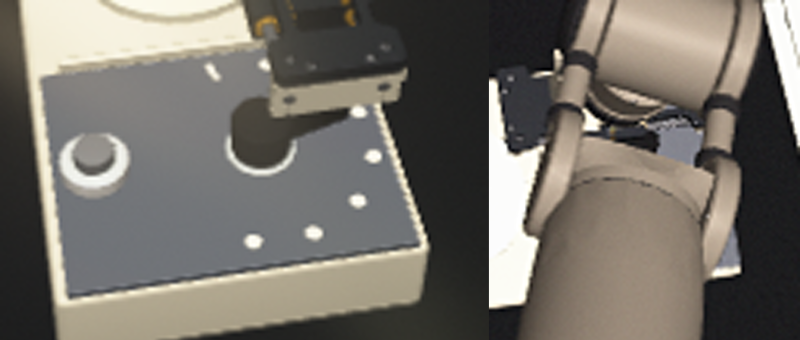

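The lever now points at dot 3 (358,110) and the force is gone, so that is one click. Next is the second one.

Request:
{"method": "arm_command", "body": {"moves": [[0, 0.25, -0.15, 0, 0], [0, 0.45, -0.3, 0, 0], [0, 0.7, -0.45, 0, 0], [0, 0.9, -0.6, 0, 0], [0, 1.1, -0.9, 0, 0], [0, 1.35, -1.15, 0, 0], [0, 1.6, -1.4, 0, 0], [0, 1.75, -1.6, 0, 0], [0, 1.75, -1.6, 0, 0]]}}

```text
time: 4.55
tool_pos: [626.3, -125.4, 264.6]
tcp_rot: [2.843, 1.568, -0.166]
contact_force: [-0.2, 0.9, 1.0]
grip_width: 0.7
```

```bash
python3 look.py pics/l3.png 3.55 3.65 3.75 4 4.2 4.4 4.55 4.65
```

```text
4.55 [ 626.33136976 -125.39739238  264.62105247] [-0.15013243  0.89025327  1.01063599]
3.55 [ 0.06 -0.06 -0.  ]
3.65 [ 0.06  0.15 -0.29]
3.75 [ 0.06  0.39 -0.51]
4.0 [ 0.06  1.01 -0.72]
4.2 [ 0.06  1.48 -0.69]
4.4 [ 0.06  1.95 -0.57]
4.55 [ 0.06  2.28 -0.44]
4.65 [ 0.06  2.49 -0.34]
```

View pics/l3.png

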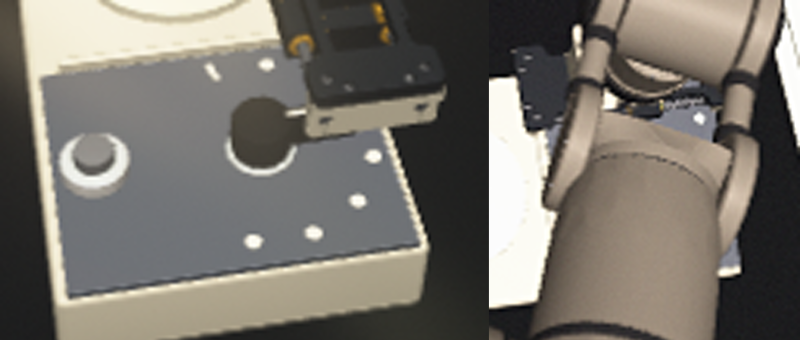

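The lever looks roughly half way between 3 and 4, so I'll push a bit more.

Request:
{"method": "arm_command", "body": {"moves": [[0, 0.1, -0.15, 0, 0], [0, 0.2, -0.3, 0, 0], [0, 0.3, -0.4, 0, 0], [0, 0.3, -0.4, 0, 0]]}}

```text
time: 5.05
tool_pos: [630.7, -127.8, 264.6]
tcp_rot: [2.83, 1.568, -0.179]
contact_force: [1.2, 0.8, 0.1]
grip_width: 0.0
```

```bash
python3 look.py pics/l4.png 3.65 3.75 4 4.2 4.4 4.55 4.65
```

```text
5.05 [ 630.65348171 -127.84649113  264.57644248] [1.16072385 0.83822277 0.14127162]
3.65 [ 0.06 -0.15  0.1 ]
3.75 [ 0.06  0.09 -0.11]
4.0 [ 0.06  0.71 -0.32]
4.2 [ 0.06  1.18 -0.29]
4.4 [ 0.06  1.65 -0.17]
4.55 [ 0.06  1.98 -0.04]
4.65 [0.06 2.19 0.06]
```

View pics/l4.png

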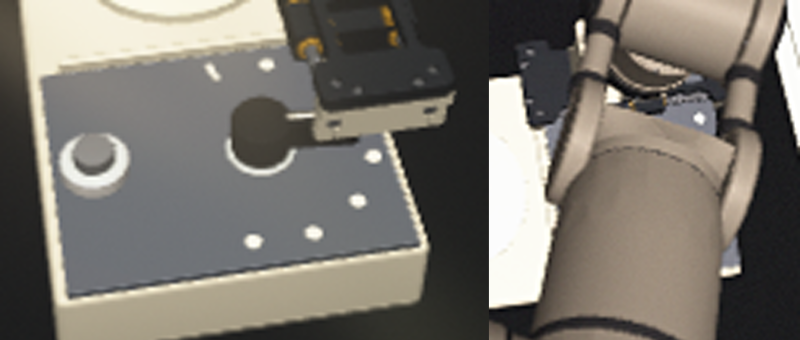

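```bash
python3 - <<'E'
from h import *
from plant import bot
c=bot.capture("side");x0,y0=260,240
b=cv2.resize(c["frame"][y0:y0+90,x0:x0+130],None,fx=6,fy=6,interpolation=cv2.INTER_CUBIC)
for pos,col in((3.3,(255,0,255)),(3.6,(0,255,0)),(4,(0,0,255))):
    th=np.radians(105-30*pos);u=np.array([np.cos(th),np.sin(th)]);n=np.array([np.sin(th),-np.cos(th)])
    for z in(74,98):
        P=[[*(r*u+6*n),z] for r in(19,60)]
        p=((proj(c,st(q,P))-[x0,y0]+.5)*6).astype(int);cv2.line(b,tuple(map(int,p[0])),tuple(map(int,p[1])),col,1)
cv2.imwrite("pics/l5.png",b)
E
```

```text
(no output)
```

View pics/l5.png

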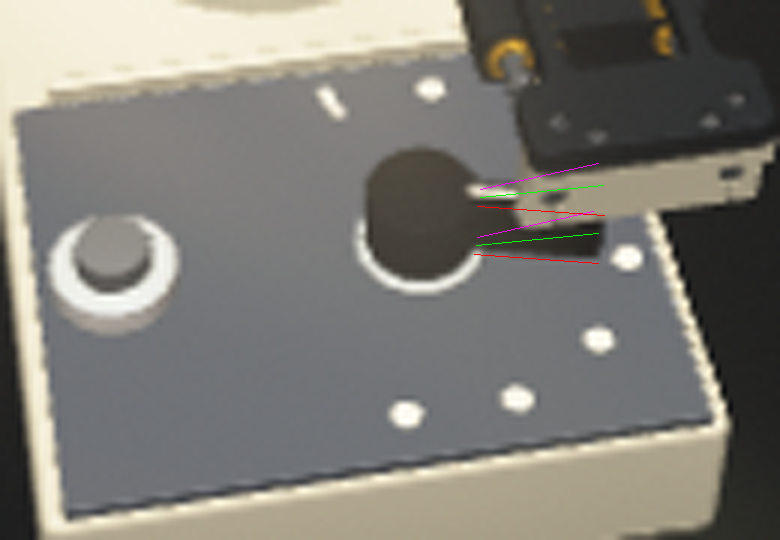

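The lower edge of the lever runs to (600,258), close to the prediction for position 4 (red), and the force is about 0, so that is two clicks. For the last click I'll aim at 4.6 and go slowly.

Request:
{"method": "arm_command", "body": {"moves": [[0, 0.3, -0.2, 0, 0], [0, 0.7, -0.3, 0, 0], [0, 1.0, -0.3, 0, 0], [0, 1.2, -0.3, 0, 0], [0, 1.4, -0.25, 0, 0], [0, 1.6, -0.2, 0, 0], [0, 1.8, -0.1, 0, 0], [0, 1.95, -0.05, 0, 0], [0, 2.05, 0, 0, 0], [0, 2.05, 0, 0, 0]]}}

```text
time: 6.2
tool_pos: [633.1, -148.6, 264.7]
tcp_rot: [2.589, 1.568, -0.421]
contact_force: [0.7, 0.2, 1.0]
grip_width: 0.4
```

```bash
python3 look.py pics/l6.png  4.55 4.65 4.75 5
```

```text
6.2 [ 633.086608   -148.57649999  264.73002567] [0.72751158 0.1743797  1.01801546]
4.55 [ 0.07 -0.11 -0.08]
4.65 [0.07 0.11 0.02]
4.75 [0.07 0.32 0.14]
5.0 [0.07 0.81 0.46]
```

View pics/l6.png

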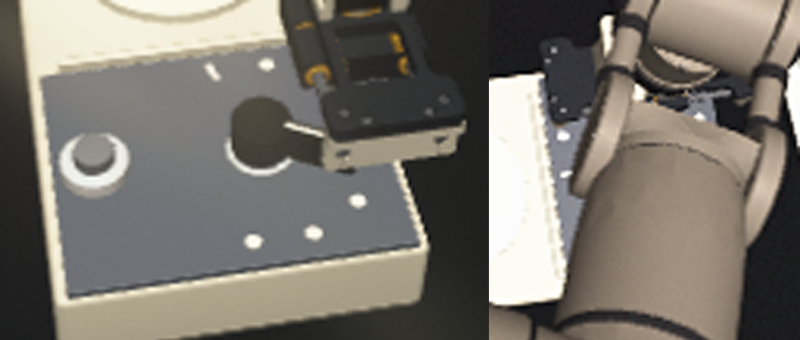

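```bash
cat > ov.py <<'E'
from h import *
import sys
from plant import bot
c=bot.capture("side");x0,y0=260,240
b=cv2.resize(c["frame"][y0:y0+90,x0:x0+130],None,fx=6,fy=6,interpolation=cv2.INTER_CUBIC)
for pos,col in((4.3,(255,0,255)),(4.6,(0,255,0)),(5,(0,0,255))):
    th=np.radians(105-30*pos);u=np.array([np.cos(th),np.sin(th)]);n=np.array([np.sin(th),-np.cos(th)])
    for z,w in((74,6),(98,6),(98,0)):
        P=[[*(r*u+w*n),z] for r in(19,60)]
        p=((proj(c,st(q,P))-[x0,y0]+.5)*6).astype(int);cv2.line(b,tuple(map(int,p[0])),tuple(map(int,p[1])),col,1)
cv2.imwrite(sys.argv[1],b)
E
python3 ov.py pics/l7.png
```

```text
(no output)
```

View pics/l7.png

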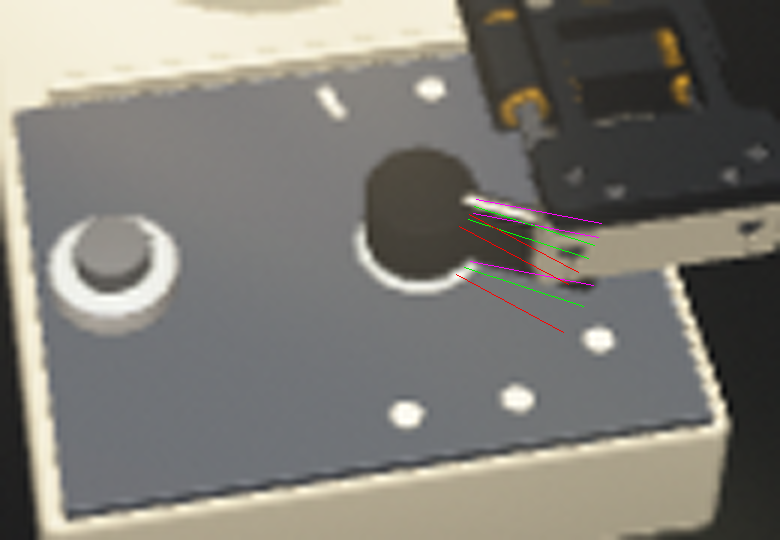

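The lever is at about 4.35, so the finger is thinner than I modelled. I'll push on in small steps.

Request:
{"method": "arm_command", "body": {"moves": [[0, 0.15, 0.05, 0, 0], [0, 0.3, 0.15, 0, 0], [0, 0.4, 0.2, 0, 0], [0, 0.4, 0.2, 0, 0]]}}

```text
time: 6.75
tool_pos: [631.4, -152.8, 264.5]
tcp_rot: [2.588, 1.569, -0.421]
contact_force: [-0.5, 0.3, -0.0]
grip_width: 0.6
```

```bash
python3 ov.py pics/l8.png; python3 look.py pics/l9.png  4.75 4.85 5
```

```text
6.8 [ 631.49289068 -152.6823536   264.48413772] [0.22795338 0.54571624 0.5761833 ]
4.75 [ 0.05 -0.07 -0.08]
4.85 [0.05 0.13 0.05]
5.0 [0.05 0.43 0.25]
```

View pics/l8.png

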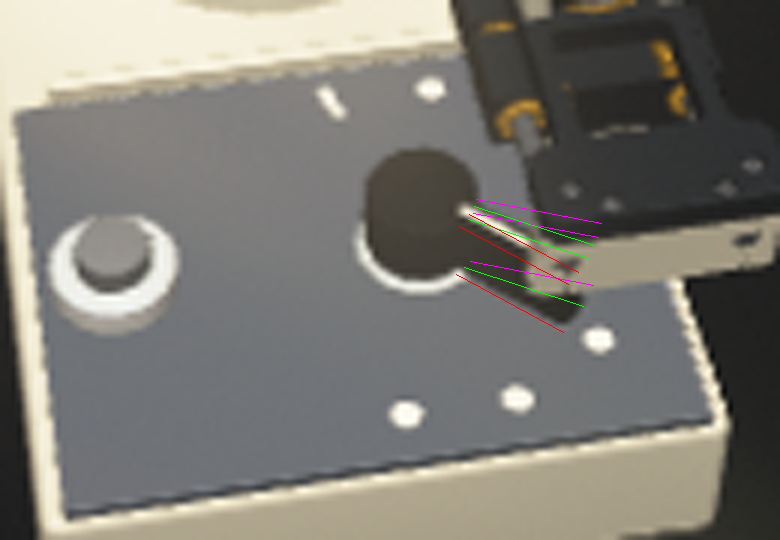

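The lever now sits along the position-five line and points at the fifth dot (598,340). I'll back off and lift.

Request:
{"method": "arm_command", "body": {"moves": [[0, -0.5, 0, 0, 0], [0, -1, 0, 0, 0], [0, -1.5, 0, 0, 0], [-2, -1.5, 0, 0, 0], [-4, -1.5, 0, 0, 0], [-5, -1.5, 0, 0, 0], [-5, -1.5, 0, 0, 0]]}}

```text
time: 7.6
tool_pos: [629.8, -137.4, 316.2]
tcp_rot: [2.679, 1.566, -0.331]
contact_force: [-0.2, -0.0, 0.2]
grip_width: 0.4
```

```bash
python3 ov.py pics/m1.png; python3 - <<'E'
from h import *
from plant import bot
o=bot.get_obs();print(o["time"],o["tool_pos"],o["contact_force"])
b=st(q,[-102,0,0])[0,:2];print(b,row(o,b,314),row(o,b,280))
E
```

```text
7.65 [ 629.49471652 -137.3879807   314.82162809] [-0.57730655  0.16872336  1.08834424]
[ 482.17432738 -168.45757146] (array([ 0.04,  1.14, 15.01]), array([-0.1, -0.2, -0.1])) (array([ 3.44,  1.13, 15.02]), array([-0.1, -0.2, -0.1]))
```

View pics/m1.png

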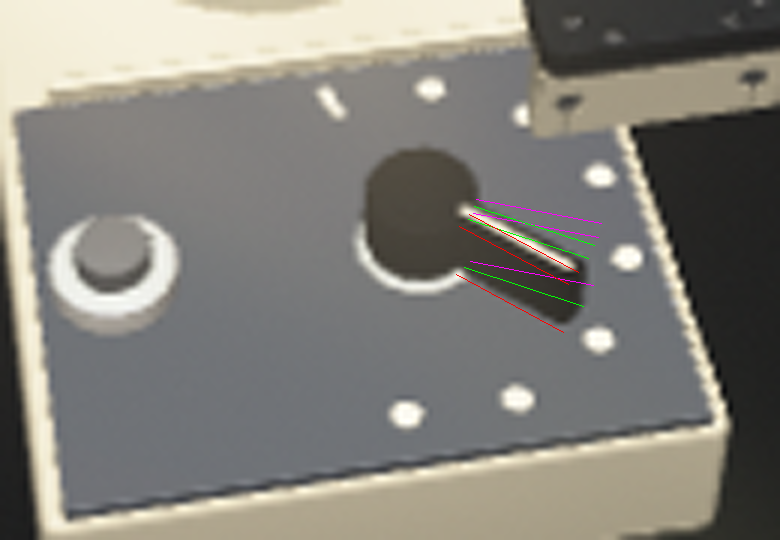

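The lever lies parallel to the red position-five lines and points at the fifth dot (598,340), and it's free. Now I'll go over the button.

Request:
{"method": "arm_command", "body": {"moves": [[0, 0.4, 4, 0, 0], [0, 0.7, 8, 0, 0], [0, 1, 12, 0, 0], [0, 1.1, 15, 0, 0], [0, 1.1, 15, 0, 0], [2, 1.1, 15, 0, 0], [3.4, 1.1, 15, 0, 0], [3.4, 1.1, 15, 0, 0]]}}

```text
time: 8.45
tool_pos: [482.2, -167.7, 278.2]
tcp_rot: [-0.979, 1.569, 2.295]
contact_force: [-0.4, -0.3, -0.2]
grip_width: 0.5
```

```bash
python3 - <<'E'
from h import *
from plant import bot
o=bot.get_obs();print(o["time"],o["tool_pos"],o["contact_force"])
b=st(q,[-102,0,0])[0,:2];print(row(o,b,270),row(o,b,264))
E
python3 look.py pics/m2.png
```

```text
8.45 [ 482.21617129 -167.73584833  278.1566857 ] [-0.4404217  -0.30140244 -0.23604316]
(array([0.82, 0.07, 0.01]), array([-0.1,  0.1,  0.1])) (array([1.42, 0.07, 0.01]), array([-0.1,  0.1,  0.1]))
8.45 [ 482.21617129 -167.73584833  278.1566857 ] [-0.4404217  -0.30140244 -0.23604316]
```

View pics/m2.png

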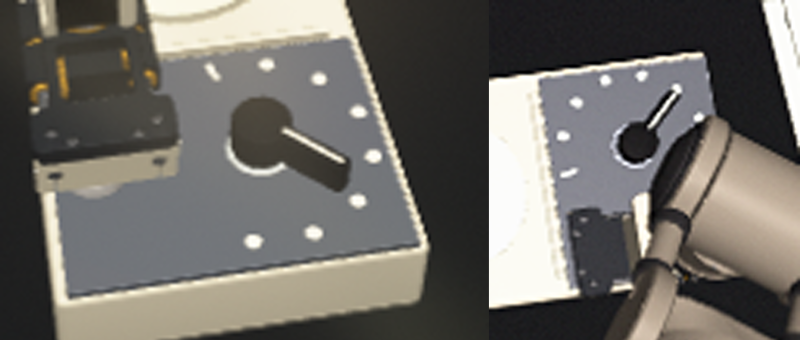

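Both views show the lever at dot 5 (top view 677,90) and the fingers over the button. Pressing in small steps.

Request:
{"method": "arm_command", "body": {"moves": [[0.5, 0.1, 0, 0, 0], [0.8, 0.1, 0, 0, 0], [1.0, 0.1, 0, 0, 0], [1.1, 0.1, 0, 0, 0]]}}

```text
time: 8.95
tool_pos: [483.0, -169.0, 269.1]
tcp_rot: [2.804, 1.568, -0.205]
contact_force: [-0.2, -0.2, 2.2]
grip_width: -0.2
```

Request:
{"method": "arm_command", "body": {"moves": [[0.1, 0, 0, 0, 0], [0.2, 0, 0, 0, 0], [0.2, 0, 0, 0, 0]]}}

```text
time: 9.25
tool_pos: [483.0, -169.0, 267.2]
tcp_rot: [2.778, 1.568, -0.231]
contact_force: [-0.8, 0.6, 2.9]
grip_width: 0.6
```

Request:
{"method": "arm_command", "body": {"moves": [[0.1, 0, 0, 0, 0], [0.2, 0, 0, 0, 0], [0.2, 0, 0, 0, 0]]}}

```text
time: 9.55
tool_pos: [483.0, -169.0, 265.3]
tcp_rot: [2.77, 1.568, -0.239]
contact_force: [-1.3, 0.4, 4.0]
grip_width: 0.4
```

Request:
{"method": "arm_command", "body": {"moves": [[0.1, 0, 0, 0, 0], [0.1, 0, 0, 0, 0]]}}

```text
time: 9.75
tool_pos: [483.0, -169.0, 264.3]
tcp_rot: [2.761, 1.568, -0.248]
contact_force: [-0.9, 1.1, 4.9]
grip_width: 0.4
```

Request:
{"method": "arm_command", "body": {"moves": [[0.1, 0, 0, 0, 0], [0.1, 0, 0, 0, 0]]}}

```text
time: 9.95
tool_pos: [483.0, -169.0, 264.1]
tcp_rot: [2.705, 1.568, -0.304]
contact_force: [-3.2, 1.9, 11.2]
grip_width: -0.0
```

Request:
{"method": "arm_command", "body": {"moves": [[0.05, 0, 0, 0, 0], [0.05, 0, 0, 0, 0]]}}

```text
time: 10.15
tool_pos: [482.9, -168.9, 264.2]
tcp_rot: [2.67, 1.567, -0.338]
contact_force: [-2.7, 1.0, 8.2]
grip_width: 0.4
```

The button has bottomed out: the position stopped at 264.1 and the force rose from 5 to 11 N. I'll raise the tool and check.

Request:
{"method": "arm_command", "body": {"moves": [[-1, 0, 0, 0, 0], [-3, 0, 0, 0, 0], [-7, 0, 0, 0, 0], [-12, 0, 0, 0, 0], [-12, 0, 5, 0, 0], [-12, 0, 10, 0, 0], [-12, 0, 10, 0, 0], [-12, 0, 10, 0, 0]]}}

```text
time: 10.95
tool_pos: [382.9, -182.3, 384.5]
tcp_rot: [2.62, 1.566, -0.391]
contact_force: [1.2, -0.2, -0.1]
grip_width: 0.4
```

```bash
python3 look.py pics/m3.png; python3 - <<'E'
from plant import bot
import cv2
cv2.imwrite("pics/m4.png",bot.capture("side")["frame"])
E
```

```text
10.95 [ 382.85412004 -182.2521732   384.46847814] [ 1.21999852 -0.22477686 -0.13531364]
```

View pics/m3.png

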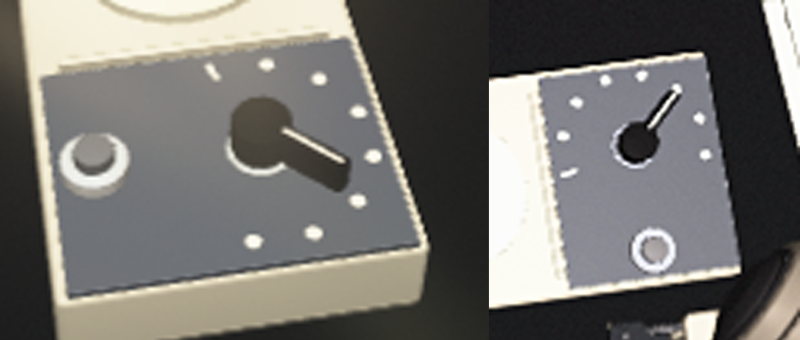

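View pics/m4.png

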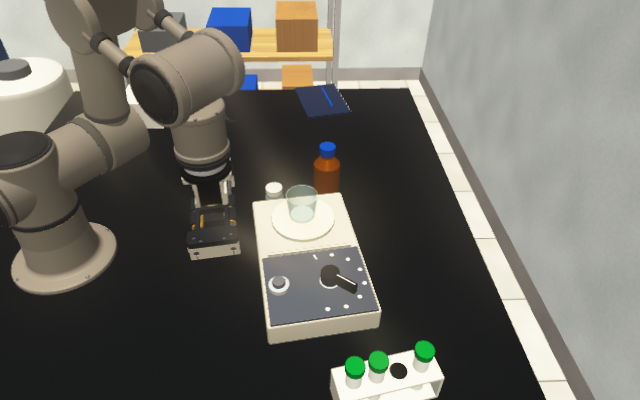

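The lever is at dot 5 (677,90 in the top view). The button is up (93,150), looking as it did at the start. The bystanders haven't moved and the arm is clear, so I'm handing in.

```bash
python3 -c "
from plant import bot
print(bot.close_job())"
```

```text
the job is handed in; nothing more can be done
None
```

The selector is at speed five, the start button was pressed fully in and came back up, and the job was handed in at about 11 s. No verdict is reported on hand-in.

- **Selector:** It started at position 2. I pushed it three clicks clockwise (2→3→4→5) with the shut fingertips, at about 4 N, checking in the side camera after each push. Then I backed the fingers off and lifted clear. In both cameras the lever points at the fifth dot.
- **Start button:** I pressed until it bottomed out; the force rose from about 5 N to 11 N while the tool stopped moving. In the last pictures it is up again.
- **Bystanders:** The beaker, rack, bottle and jar look unmoved by eye in the last side picture. I did not measure their positions.
- **What disagreed:**
    - The two cameras differed by about 3 mm on where the stirrer stands.
    - The lever trailed my contact model by about 0.2 of a click, so the second and third clicks each needed a small extra push.

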